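# Close the bench micrometer on a steel rod with its ratchet knob

### The job

A steel rod lies in the vee of the bench micrometer. Turn the micrometer's ratchet knob clockwise (as seen from the knob's end), regripping as needed, until the spindle closes on the rod and the ratchet slips; let it slip about a quarter of a turn, never more than half a turn, then let go, with the spindle left closed on the rod. Leave the rod in its vee and do not disturb the small bottle and the label roll beside the micrometer.

Things in the scene. Friction and masses are not known exactly. Their poses are not given: they have to be found in the camera images.
- gauge: Bench micrometer, fixed: dark base plate 175x120x14 mm, grey C-frame 44 mm wide. Origin: underside of the base, 70 mm behind its front edge; x to its back, y to the left, z up. The measuring axis leans 30 degrees from vertical to the front, along (-0.5, 0, 0.866) in this frame. Along it from below: vee, rod, spindle, upper arm, aluminium thimble drum, ratchet knob.
- vee (a point): Centre of the rod when it lies properly in the vee, on the measuring axis, 75 mm above the bench. The point is fixed to the gauge, axes as the gauge's.
- knob_grip (a point): On the axis of the ratchet knob, half-way up: a round knurled dark steel cylinder 39 mm in diameter, its side from 16 mm below to 16 mm above this point, top face 18 mm above. 18 mm below begins the thimble drum, at most 42 mm in diameter. z points up the axis; the point turns with the knob, which does not move along its axis, so open fingers can swing round it without withdrawing.
- thimble (a joint): Angle of the aluminium thimble drum, rad, 0 to 3.6; grows clockwise (seen from the knob's end). It drives the spindle down by 5 mm per rad and stays where it is left (0.07 N m of friction). It starts between 0.4 and 2.4; the spindle meets the rod at about 3.2 and presses fully on it at 3.3.
- ratchet (a joint): Angle by which the knob has slipped clockwise on the thimble, rad; 0 at the start, not limited. The ratchet carries the thimble along until the torque on the knob passes 0.14 N m; then the knob slips on while the thimble stands still. White line on the knob's top face.
- spindle: Steel spindle 16 mm in diameter under the upper arm. Origin: centre of its flat lower face, which is 4 to 14 mm above the rod at the start; z up along the axis. It slides and does not turn.
- test_rod: Loose steel rod, 20 mm in diameter, 90 mm long, 0.22 kg, lying level across the vee. Origin at its centre; y along its length.
- bottle_green: Bystander: small bottle with a screw cap, 33 mm in diameter, 66 mm high, standing left of the gauge; origin under its centre.
- label_roll: Bystander: white roll of labels, 63 mm in diameter, 26 mm high, lying right of the gauge; origin under its centre.
Mind the look-alikes: they are no part of the job. There is more than one size of the test_rod; the job needs the smallest.

How it is judged:
On the way, in this order (a step that is already met when the one before it is completed fails the run):
1. the spindle is closed on the rod (contact force between spindle and test_rod above 3 N), for 0.1 s.
2. the ratchet has slipped clockwise (value of joint ratchet above 0.6 rad), for 0.1 s.
At the end, for the whole second after the job is handed in: The ratchet has slipped clockwise by more than 0.6 and less than 3.6 rad, the spindle still presses on the rod with more than 3 N, and the rod lies still with its centre within 15 mm of its place in the vee (value of joint ratchet between 0.6 and 3.6 rad and contact force between spindle and test_rod above 3 N and distance between test_rod and vee below 0.015 m and linear speed of test_rod below 0.02 m/s); the robot touches nothing.
It fails at once if the ratchet is slipped by more than half a turn (3.6 rad) (value of joint ratchet above 3.6 rad).
It fails at once if the rod is moved more than 20 mm (distance of test_rod from where it was at the start of the episode above 0.02 m).
It fails at once if the bottle is moved more than 30 mm (distance of bottle_green from where it was at the start of the episode above 0.03 m).
It fails at once if the label roll is moved more than 30 mm (distance of label_roll from where it was at the start of the episode above 0.03 m).
It also fails if it takes over 51 s, if anything falls off the work surface, if the arm or the gripper's body presses on something with over 40 N, if the wrist force passes 120 N, or if a joint passes its speed limit or range.

### The arm

A 6-joint arm with a two-finger parallel gripper is mounted at the origin on a cart in front of the work surface, level with it; the furniture and walls round the work are solid. World frame = base frame: x ahead of the robot, y to its left, z up, the work surface at z = 0. Lengths are in m, angles in rad, forces in N, time in s.
With the tool pointing down it reaches from about 0.3 to 0.95 m from the base axis. Payload 3.1 kg.
Tool frame: the origin (TCP) lies midway between the tips of the shut fingers; the grasp point (between the pads) lies 19 mm behind it (bot.grip_point_offset is the distance from the TCP to the grasp point, in m); z points along the fingers, y is the line along which they close (so a half turn about z gives the same grasp; the last joint's range is limited). The gripper opens to 85 mm and grips with 20 to 120 N. Pads are 22 mm wide; open, the fingers measure 114 mm over their backs; the gripper's body (76 mm by 85 mm) begins 54 mm behind the grasp point. The pads swing forward as they close: fully open they stand 13 mm farther back than shut.
Start: joints at [1.258, 0.308, 1.634, -0, 1.2, -0.07], TCP at [0.15, 0.607, 0.231] pointing down, gripper open.
Joint ranges: [-3.06, 3.06], [-0.79, 1.96], [0.05, 2.63], [-1.19, 4.34], [0.05, 2.64], [-2.94, 2.94]. Speed limits (rad/s): [2.79, 2.79, 3.14, 3.14, 3.14, 3.14].

### API

Orientations are given as a unit quaternion [w, x, y, z].
In Python, from bench import sensors, cams, order, bot gives the robot as it stands.
- The arm moves only by the shell command python3 -m creep 'ROWS' [FORCE]. ROWS is JSON, a list of rows, each an object of numbers: "tx", "ty", "tz": the shift along the tool's x, y, z in cm; "rx", "ry", "rz": the turn, a rotation vector about the tool's x, y, z in rad; "gripper": the closure in counts, from 0 (fully open) to 255 (shut). A call has exactly 8 rows; each row shifts and turns the commanded pose from where the row before left it, along the tool's axes as they then stand; what a row does not reach is not made up. A row lasts 1/8 s, in which the tool goes at most 62.5 mm and 10.7 degrees, less where a joint would pass 70% of its speed; a pose out of reach is approached as far as the arm can. A call is refused whole if a number of a shift passes 6.25 or a number of a turn 0.188, either way. A call with a gripper value outside its range is refused whole. The fingers move at their own pace and stop on an object; FORCE is the grip in N (left out, the last holds). Time passes only in rows, so rows that do not move let the fingers close, or fill a call up. It gives the time, the measured TCP pose, the force, the opening and the grip force at its end, in the units of the state.
- sensors.sense(): the state, without advancing time (a new reading comes with each control period).
- cams.snapshot(name): name is "scene" or "top"; returns a dict with "pixels" (480x640x3 uint8, blue, green, red), "intrinsics" (3x3 intrinsics, pixels), "distortion" ([k1, k2, p1, p2, k3] as OpenCV has them; the pictures are not rectified), "R" (3x3) and "t" (3): a world point X has camera coordinates R X + t. Camera axes: x right, y down, z forward; pixel columns grow to the right and rows downward; lengths in m; the calibration is good to about 2 mm. A picture is of the moment at which its call begins. There is no depth.
- order.close_job(): hands the job in; it is judged then, once.
The state is a dict: "time_s": time; "joints": joint angles; "qd": joint speeds; "joint_efforts": joint torques, N m; "eef_pos": TCP position; "orientation": TCP orientation; "wrist_force": force on the tool from outside, world axes, zero at the start; "moment": the same for the moment, N m; "gripper_width": opening from 0.0 (shut) to 1.0 (fully open); "finger_force": force on a finger pad.
Only numpy, scipy, OpenCV 4.12 (cv2) and the standard library are available. Lean on these libraries where they do the work, as an engineer would, in place of code of your own. Each camera call takes 0.05 s, during which the arm holds its last target. There are 200 camera calls.

## Working session

There is one attempt and no reset: what is moved stays moved. The work goes in short steps, Python scripts to look and compute and a shell command to move; the robot and the scene stay as the last step left them, time stands still between calls to the robot, and variables do not carry over. Pictures are saved under pics/ and viewed, at most 10 in all, crops included, and the job is handed in when it is done.

```bash
ls; mkdir -p pics; python3 - <<'E'
from bench import sensors,cams,bot
import cv2,json
for n in("scene","top"):
    s=cams.snapshot(n); cv2.imwrite(f"pics/{n}0.png",s["pixels"]); print(n,s["intrinsics"],s["distortion"],s["R"],s["t"])
print(sensors.sense()); print([a for a in dir(bot) if a[0]!='_'],bot.grip_point_offset)
E
```

```text
pics
scene [[578.50597563   0.         312.37719441]
 [  0.         578.50597563 251.84576278]
 [  0.           0.           1.        ]] [0.00197208 0.         0.         0.         0.        ] [[ 0.85341721 -0.52082669 -0.02046028]
 [-0.23058078 -0.34203927 -0.91095644]
 [ 0.46745221  0.78214365 -0.41199482]] [-0.57576245  0.1524363   0.97299451]
top [[487.80241271   0.         324.30056573]
 [  0.         487.80241271 245.80230211]
 [  0.           0.           1.        ]] [-0.12929555  0.          0.          0.          0.        ] [[-0.00161656 -0.99981324 -0.01925809]
 [-0.99623925  0.00327852 -0.08658297]
 [ 0.08662994  0.0190457  -0.99605849]] [-0.22043742  0.55958025  0.93360626]
{'time_s': 0.1, 'joints': array([ 1.25829026e+00,  3.08933024e-01,  1.63503524e+00, -1.95115392e-05,
        1.19971482e+00, -6.97056144e-02]), 'qd': array([-0.00056932, -0.0008223 , -0.00372997,  0.00015891,  0.00031266,
        0.00044545]), 'joint_efforts': array([-2.71763074e-04, -4.16407585e+01, -2.77643484e+01, -2.04450798e-04,
        3.97831929e-03,  1.90185114e-05]), 'eef_pos': array([0.15007175, 0.60595506, 0.23016396]), 'orientation': array([-1.89610986e-04,  1.21098659e-01,  9.92639926e-01, -1.02791552e-03]), 'wrist_force': array([-0.61297214, -0.15654446,  0.17176979]), 'moment': array([-0.0093064 , -0.01739862,  0.00724838]), 'finger_force': 0.0, 'gripper_width': 1.000243624485907}
['PlanningError', 'grip_point_offset'] 0.0187
```

View pics/scene0.png

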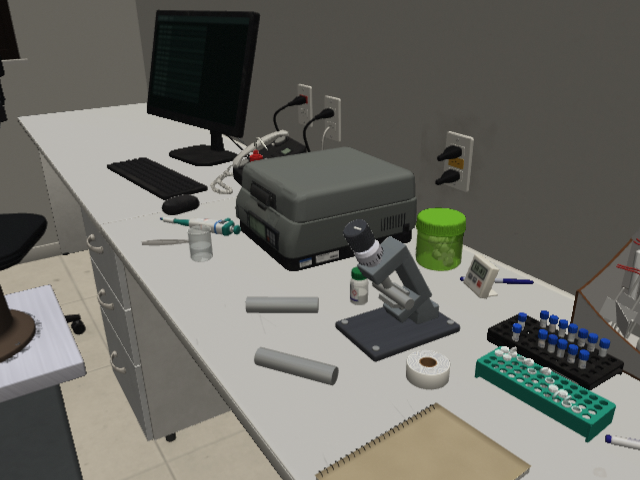

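View pics/top0.png

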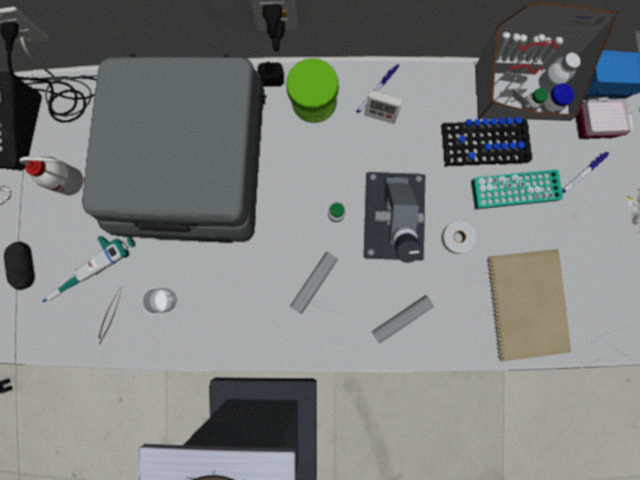

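The scene view shows the gauge, with its knob at about (357,235) and its base at (337-460, 290-352). In the top view the base spans (365-425, 172-260) and the knob is near (408,247). The bottle is at (337,211) and the roll at (459,237). I'll zoom in on the gauge.

```bash
python3 - <<'E'
import cv2,numpy as np
a=cv2.imread("pics/scene0.png")[205:365,325:470]; b=cv2.imread("pics/top0.png")[160:275,350:440]
a=cv2.resize(a,None,fx=3.4,fy=3.4,interpolation=2); b=cv2.resize(b,None,fx=3.4,fy=3.4,interpolation=2)
o=np.zeros((545,800,3),np.uint8); o[:a.shape[0],:a.shape[1]]=a; o[:b.shape[0],494:494+b.shape[1]]=b
cv2.imwrite("pics/crop1.png",o)
E
```

```text
(no output)
```

View pics/crop1.png

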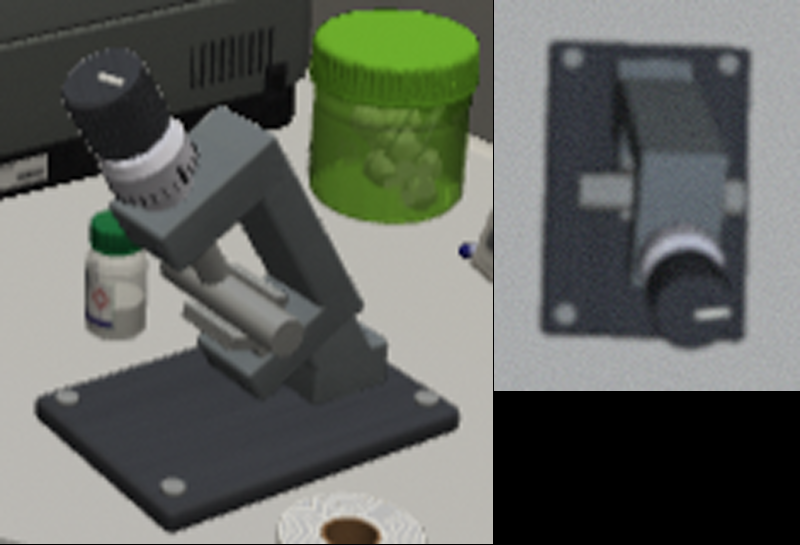

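The crop shows the knob clearly in both views, along with three of the base screws. Next I'll turn those pixels into gauge and knob positions.

```bash
cat > h.py <<'E'
import numpy as np,cv2
from bench import sensors,cams
def ray(s,uv):
    p=cv2.undistortPoints(np.array([[uv]],float),np.array(s["intrinsics"]),np.array(s["distortion"]))[0,0]
    R=np.array(s["R"]);t=np.array(s["t"]); d=R.T@np.r_[p,1]; return -R.T@t,d/np.linalg.norm(d)
def onz(s,uv,z): c,d=ray(s,uv); return c+d*(z-c[2])/d[2]
def onplane(s,uv,p,n): c,d=ray(s,uv); return c+d*((p-c)@n)/(d@n)
def cross(r1,r2):
    (a,d),(b,e)=r1,r2; k=np.linalg.lstsq(np.c_[d,-e],b-a,rcond=None)[0]; p,q=a+k[0]*d,b+k[1]*e
    return (p+q)/2,np.linalg.norm(p-q)
def proj(s,X): return cv2.projectPoints(np.array([X],float),cv2.Rodrigues(np.array(s["R"]))[0],np.array(s["t"],float),np.array(s["intrinsics"]),np.array(s["distortion"]))[0].ravel()
E
python3 - <<'E'
from h import *
np.set_printoptions(precision=4,suppress=True)
S=cams.snapshot("scene");T=cams.snapshot("top")
s=lambda X,Y:(325+X/3.4,205+Y/3.4); t=lambda X,Y:(350+(X-494)/3.4,160+Y/3.4)
C=[onz(T,t(*p),.014) for p in((550,42),(750,48),(742,340),(541,333))]  # BL BR FR FL
print("corners",C); print("len",[np.linalg.norm(C[i]-C[(i+1)%4]) for i in range(4)])
print("screws top",[onz(T,t(*p),.014) for p in((572,58),(729,65),(565,313))]); print("screws scene",[onz(S,s(*p),.014) for p in((427,398),(67,397),(173,486))])
f=(C[2]+C[3])/2;b=(C[0]+C[1])/2; x=(b-f)/np.linalg.norm(b-f); x[2]=0; y=np.array([-x[1],x[0],0]); ce=(f+b)/2
print("yaw",np.arctan2(x[1],x[0]),"centre",ce)
G=ce-x*.0175; G[2]=0; ax=-.5*x+np.array([0,0,.866]); print("G",G,"ax",ax)
for n,p in dict(top=(105,80),mid=(125,108),bot=(146,138),drumbot=(160,185)).items():
    P=onplane(S,s(*p),G,y); print(n,P,"gauge",(P-G)@x,P[2], "in topview crop",(proj(T,P)-[350,160])*3.4+[494,0])
P,e=cross(ray(S,s(105,80)),ray(T,t(690,310))); print("cross",P,e)
print("bottle",onz(T,(337,211),.066),"roll",onz(T,(459,237),.026))
E
```

```text
corners [array([ 0.7074, -0.3065,  0.014 ]), array([ 0.7038, -0.425 ,  0.014 ]), array([ 0.531 , -0.4164,  0.014 ]), array([ 0.5355, -0.2995,  0.014 ])]
len [np.float64(0.11851622750752948), np.float64(0.1730046800565897), np.float64(0.11694835713915913), np.float64(0.17209032488533565)]
screws top [array([ 0.6977, -0.3194,  0.014 ]), array([ 0.6935, -0.4122,  0.014 ]), array([ 0.5471, -0.3135,  0.014 ])]
screws scene [array([ 0.6986, -0.4083,  0.014 ]), array([ 0.5503, -0.3097,  0.014 ]), array([ 0.5468, -0.4015,  0.014 ])]
yaw -0.04537036754041733 centre [ 0.6194 -0.3619  0.014 ]
G [ 0.6019 -0.3611  0.    ] ax [-0.4995  0.0227  0.866 ]
top [ 0.5368 -0.3581  0.204 ] gauge -0.06523084007515023 0.20396849122658112 in topview crop [691.5216 304.6007]
mid [ 0.5474 -0.3586  0.1883] gauge -0.05454091521198726 0.18832825049307533 in topview crop [687.1965 284.8261]
bot [ 0.559  -0.3591  0.1712] gauge -0.043009940457486774 0.17117150077961024 in topview crop [682.6318 264.4613]
drumbot [ 0.5672 -0.3595  0.1459] gauge -0.0347836024836211 0.14587245837902235 in topview crop [675.7477 253.3735]
cross [ 0.5353 -0.358   0.2041] 0.0025085794504595953
bottle [ 0.6209 -0.2466  0.066 ] roll [ 0.5752 -0.4865  0.026 ]
```

Both views agree to about 2–3 mm, and the base comes out at 173x118 mm against the true 175x120. The knob is at about (0.546, -0.359, 0.188). First move is to a point above and in front of it.

```bash
R='{"tx":-2.4,"ty":-3.54,"tz":-0.17}'; python3 -m creep '[{"tx":-2.4,"ty":-3.54,"tz":-0.17},{"tx":-2.4,"ty":-3.54,"tz":-0.17},{"tx":-2.4,"ty":-3.54,"tz":-0.17},{"tx":-2.4,"ty":-3.54,"tz":-0.17},{"tx":-2.4,"ty":-3.54,"tz":-0.17},{"tx":-2.4,"ty":-3.54,"tz":-0.17},{"tx":-2.4,"ty":-3.54,"tz":-0.17},{"tx":-2.4,"ty":-3.54,"tz":-0.17}]' 50
python3 -m creep '[{"tx":-2.4,"ty":-3.54,"tz":-0.17},{"tx":-2.4,"ty":-3.54,"tz":-0.17},{"tx":-2.4,"ty":-3.54,"tz":-0.17},{"tx":-2.4,"ty":-3.54,"tz":-0.17},{"tx":-2.4,"ty":-3.54,"tz":-0.17},{"tx":-2.4,"ty":-3.54,"tz":-0.17},{"tx":-2.4,"ty":-3.54,"tz":-0.17},{"tx":-2.4,"ty":-3.54,"tz":-0.17}]'
python3 -c "
from h import *;print(sensors.sense()['joints'])"
```

```text
[ 1.25831282e+00  3.08705527e-01  1.63463042e+00 -4.77625872e-06
  1.19974808e+00 -6.96977848e-02]invalid input at $[0]: expected keys tx, ty, tz, rx, ry, rz, gripper
invalid input at $[0]: expected keys tx, ty, tz, rx, ry, rz, gripper
```

Each row needs all seven keys.

```bash
python3 -m creep '[{"tx":-2.4,"ty":-3.54,"tz":-0.17,"rx":0,"ry":0,"rz":0,"gripper":0},{"tx":-2.4,"ty":-3.54,"tz":-0.17,"rx":0,"ry":0,"rz":0,"gripper":0},{"tx":-2.4,"ty":-3.54,"tz":-0.17,"rx":0,"ry":0,"rz":0,"gripper":0},{"tx":-2.4,"ty":-3.54,"tz":-0.17,"rx":0,"ry":0,"rz":0,"gripper":0},{"tx":-2.4,"ty":-3.54,"tz":-0.17,"rx":0,"ry":0,"rz":0,"gripper":0},{"tx":-2.4,"ty":-3.54,"tz":-0.17,"rx":0,"ry":0,"rz":0,"gripper":0},{"tx":-2.4,"ty":-3.54,"tz":-0.17,"rx":0,"ry":0,"rz":0,"gripper":0},{"tx":-2.4,"ty":-3.54,"tz":-0.17,"rx":0,"ry":0,"rz":0,"gripper":0}]' 50
python3 -m creep '[{"tx":-2.4,"ty":-3.54,"tz":-0.17,"rx":0,"ry":0,"rz":0,"gripper":0},{"tx":-2.4,"ty":-3.54,"tz":-0.17,"rx":0,"ry":0,"rz":0,"gripper":0},{"tx":-2.4,"ty":-3.54,"tz":-0.17,"rx":0,"ry":0,"rz":0,"gripper":0},{"tx":-2.4,"ty":-3.54,"tz":-0.17,"rx":0,"ry":0,"rz":0,"gripper":0},{"tx":-2.4,"ty":-3.54,"tz":-0.17,"rx":0,"ry":0,"rz":0,"gripper":0},{"tx":-2.4,"ty":-3.54,"tz":-0.17,"rx":0,"ry":0,"rz":0,"gripper":0},{"tx":-2.4,"ty":-3.54,"tz":-0.17,"rx":0,"ry":0,"rz":0,"gripper":0},{"tx":-2.4,"ty":-3.54,"tz":-0.17,"rx":0,"ry":0,"rz":0,"gripper":0}]'
python3 -c "
from h import *;print(sensors.sense()['joints'])"
```

```text
time_s: 1.2
eef_pos: [0.2688, 0.2843, 0.2449]
orientation: [0.0, 0.121, 0.993, 0.0]
wrist_force: [0.1, 0.5, -0.6]
gripper_width: 1.002
finger_force: 0.0
time_s: 2.2
eef_pos: [0.3871, -0.0369, 0.2586]
orientation: [0.0, 0.121, 0.993, 0.0]
wrist_force: [1.4, 0.8, -0.2]
gripper_width: 1.001
finger_force: 0.0
[-2.07217591e-01 -2.04523052e-01  2.11586020e+00  2.14347590e-04
  1.22962023e+00 -1.53488523e+00]
```

```bash
python3 -m creep '[{"tx":-2.4,"ty":-3.54,"tz":-0.17,"rx":0,"ry":0,"rz":0,"gripper":0},{"tx":-2.4,"ty":-3.54,"tz":-0.17,"rx":0,"ry":0,"rz":0,"gripper":0},{"tx":-2.4,"ty":-3.54,"tz":-0.17,"rx":0,"ry":0,"rz":0,"gripper":0},{"tx":-2.4,"ty":-3.54,"tz":-0.17,"rx":0,"ry":0,"rz":0,"gripper":0},{"tx":-2.4,"ty":-3.54,"tz":-0.17,"rx":0,"ry":0,"rz":0,"gripper":0},{"tx":-2.4,"ty":-3.54,"tz":-0.17,"rx":0,"ry":0,"rz":0,"gripper":0},{"tx":-2.4,"ty":-3.54,"tz":-0.17,"rx":0,"ry":0,"rz":0,"gripper":0},{"tx":-2.4,"ty":-3.54,"tz":-0.17,"rx":0,"ry":0,"rz":0,"gripper":0}]'
cat > goal.py <<'E'
from h import *
from scipy.spatial.transform import Rotation as Ro
np.set_printoptions(precision=4,suppress=True)
ax=np.array([-.4995,.0227,.866]); ax/=np.linalg.norm(ax)
K=np.array([.546,-.3585,.188])
def status(up=.0):
    "tool-frame tilt and shift still needed; up = grasp point height above K along axis"
    s=sensors.sense(); R=Ro.from_quat(np.roll(s["orientation"],-1)); z=R.apply([0,0,1])
    v=np.cross(z,-ax); v*=np.arcsin(np.linalg.norm(v))/max(np.linalg.norm(v),1e-9)
    tcp=K+ax*(up-.0187)
    R2=Ro.from_rotvec(v)*R
    print("joints",s["joints"],"tilt rotvec tool",R.inv().apply(v),"shift in tilted tool cm",R2.inv().apply(tcp-s["eef_pos"])*100,"now cm",R.inv().apply(tcp-s["eef_pos"])*100)
    print("axial moment",np.dot(s["moment"],z),"force",s["wrist_force"],"w",s["gripper_width"],"t",s["time_s"]); return s
E
python3 -c "
from goal import *;status(.003)"
```

```text
time_s: 3.2
eef_pos: [0.5054, -0.3577, 0.2718]
orientation: [-0.0, 0.121, 0.993, 0.0]
wrist_force: [-0.1, 0.5, 0.9]
gripper_width: 1.002
finger_force: 0.0
joints [-0.6864  0.2638  1.607   0.0002  1.2713 -2.0142] tilt rotvec tool [-0.1025 -0.5138 -0.    ] shift in tilted tool cm [ 0.6785 -0.0258 10.8555] now cm [-4.7356  1.0541  9.7348]
axial moment -0.03340422650590776 force [-0.0793  0.5168  0.9139] w 1.00208663744679 t 3.2
```

```bash
python3 -m creep '[{"tx":0,"ty":0,"tz":0,"rx":-0.0128,"ry":-0.0642,"rz":0,"gripper":0},{"tx":0,"ty":0,"tz":0,"rx":-0.0128,"ry":-0.0642,"rz":0,"gripper":0},{"tx":0,"ty":0,"tz":0,"rx":-0.0128,"ry":-0.0642,"rz":0,"gripper":0},{"tx":0,"ty":0,"tz":0,"rx":-0.0128,"ry":-0.0642,"rz":0,"gripper":0},{"tx":0,"ty":0,"tz":0,"rx":-0.0128,"ry":-0.0642,"rz":0,"gripper":0},{"tx":0,"ty":0,"tz":0,"rx":-0.0128,"ry":-0.0642,"rz":0,"gripper":0},{"tx":0,"ty":0,"tz":0,"rx":-0.0128,"ry":-0.0642,"rz":0,"gripper":0},{"tx":0,"ty":0,"tz":0,"rx":-0.0128,"ry":-0.0642,"rz":0,"gripper":0}]'
python3 - <<'E'
from goal import *
status(.003)
for n in("scene","top"): cv2.imwrite(f"pics/{n}1.png",cams.snapshot(n)["pixels"])
E
```

```text
time_s: 4.2
eef_pos: [0.5049, -0.3564, 0.272]
orientation: [0.259, 0.117, 0.959, 0.02]
wrist_force: [-0.6, -0.5, -0.4]
gripper_width: 0.999
finger_force: 0.0
joints [-0.8785  0.0504  1.9428  0.5181  0.8465 -2.4954] tilt rotvec tool [-0.      0.0019  0.    ] shift in tilted tool cm [ 0.6193 -0.149  10.8995] now cm [ 0.6397 -0.1487 10.8983]
axial moment -0.023973614152655604 force [-0.5515 -0.4634 -0.3547] w 0.9985884669196625 t 4.2
```

```bash
python3 -m creep '[{"tx":0.3,"ty":-0.1,"tz":1,"rx":0,"ry":0,"rz":0,"gripper":0},{"tx":0.3,"ty":0,"tz":1,"rx":0,"ry":0,"rz":0,"gripper":0},{"tx":0,"ty":0,"tz":1,"rx":0,"ry":0,"rz":0,"gripper":0},{"tx":0,"ty":0,"tz":1,"rx":0,"ry":0,"rz":0,"gripper":0},{"tx":0,"ty":0,"tz":1,"rx":0,"ry":0,"rz":0,"gripper":0},{"tx":0,"ty":0,"tz":1,"rx":0,"ry":0,"rz":0,"gripper":0},{"tx":0,"ty":0,"tz":0,"rx":0,"ry":0,"rz":0,"gripper":0},{"tx":0,"ty":0,"tz":0,"rx":0,"ry":0,"rz":0,"gripper":0}]'
python3 - <<'E'
from goal import *
status(.003)
S=cams.snapshot("scene")["pixels"];T=cams.snapshot("top")["pixels"]
cv2.imwrite("pics/s2.png",S);cv2.imwrite("pics/t2.png",T)
a=cv2.resize(S[175:335,300:460],None,fx=2.5,fy=2.5,interpolation=2);b=cv2.resize(T[180:340,330:490],None,fx=2.5,fy=2.5,interpolation=2)
cv2.imwrite("pics/crop2.png",np.hstack([a,b]))
E
```

```text
time_s: 5.3
eef_pos: [0.53, -0.3576, 0.2172]
orientation: [0.258, 0.117, 0.959, 0.019]
wrist_force: [0.1, 0.5, 0.0]
gripper_width: 1.003
finger_force: 0.0
joints [-0.8413  0.1532  1.9498  0.561   0.7359 -2.5334] tilt rotvec tool [-0.0004  0.0004  0.    ] shift in tilted tool cm [ 0.0648 -0.0351  4.9035] now cm [ 0.0665 -0.0332  4.9035]
axial moment 0.003453464305977594 force [0.0502 0.5144 0.0308] w 1.0029999457534806 t 5.3
```

View pics/crop2.png

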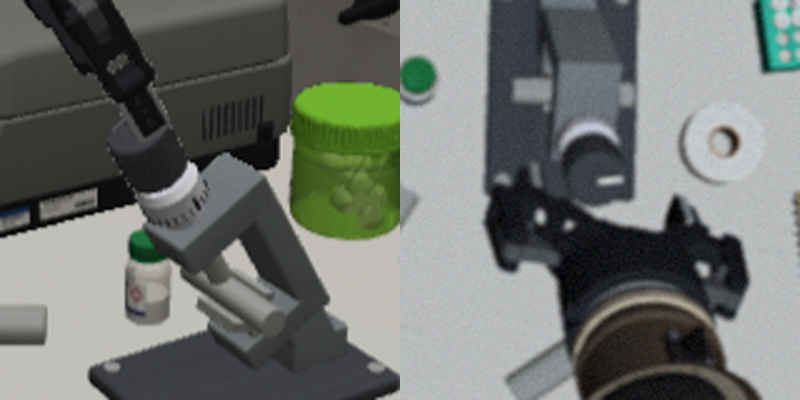

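The scene crop shows the near finger lined up with the knob axis. In the top crop the fingertips are at about x=525 and x=680, so their midpoint is on the knob (x≈600). I'll slide down over it and close lightly.

```bash
python3 -m creep '[{"tx":0.06,"ty":0,"tz":0.9,"rx":0,"ry":0,"rz":0,"gripper":0},{"tx":0,"ty":0,"tz":0.8,"rx":0,"ry":0,"rz":0,"gripper":0},{"tx":0,"ty":0,"tz":0.8,"rx":0,"ry":0,"rz":0,"gripper":0},{"tx":0,"ty":0,"tz":0.8,"rx":0,"ry":0,"rz":0,"gripper":0},{"tx":0,"ty":0,"tz":0.8,"rx":0,"ry":0,"rz":0,"gripper":0},{"tx":0,"ty":0,"tz":0.8,"rx":0,"ry":0,"rz":0,"gripper":0},{"tx":0,"ty":0,"tz":0,"rx":0,"ry":0,"rz":0,"gripper":0},{"tx":0,"ty":0,"tz":0,"rx":0,"ry":0,"rz":0,"gripper":0}]'
python3 -m creep '[{"tx":0,"ty":0,"tz":0,"rx":0,"ry":0,"rz":0,"gripper":90},{"tx":0,"ty":0,"tz":0,"rx":0,"ry":0,"rz":0,"gripper":120},{"tx":0,"ty":0,"tz":0,"rx":0,"ry":0,"rz":0,"gripper":140},{"tx":0,"ty":0,"tz":0,"rx":0,"ry":0,"rz":0,"gripper":160},{"tx":0,"ty":0,"tz":0,"rx":0,"ry":0,"rz":0,"gripper":180},{"tx":0,"ty":0,"tz":0,"rx":0,"ry":0,"rz":0,"gripper":200},{"tx":0,"ty":0,"tz":0,"rx":0,"ry":0,"rz":0,"gripper":200},{"tx":0,"ty":0,"tz":0,"rx":0,"ry":0,"rz":0,"gripper":200}]' 30
python3 - <<'E'
from goal import *
status(.003)
S=cams.snapshot("scene")["pixels"];T=cams.snapshot("top")["pixels"]
cv2.imwrite("pics/s3.png",S);cv2.imwrite("pics/t3.png",T)
E
```

```text
time_s: 6.4
eef_pos: [0.5539, -0.3585, 0.1744]
orientation: [0.258, 0.117, 0.959, 0.019]
wrist_force: [-0.8, -0.1, -0.1]
gripper_width: 1.0
finger_force: 0.0
time_s: 7.4
eef_pos: [0.5537, -0.3593, 0.1749]
orientation: [0.258, 0.117, 0.959, 0.019]
wrist_force: [-4.8, -1.2, 3.7]
gripper_width: 0.45
finger_force: 29.9
joints [-0.8094  0.2452  1.9372  0.6033  0.6534 -2.5664] tilt rotvec tool [-0.0017  0.0008  0.    ] shift in tilted tool cm [0.0195 0.0393 0.0482] now cm [0.0195 0.0394 0.0482]
axial moment 0.07462918408998144 force [-4.8134 -1.2114  3.6828] w 0.4499037373953362 t 7.4
```

The grip is sound: the opening is about 38 mm on the 39 mm knob and lateral forces are small. Starting to turn.

```bash
python3 -m creep '[{"tx":0,"ty":0,"tz":0,"rx":0,"ry":0,"rz":0.1,"gripper":200},{"tx":0,"ty":0,"tz":0,"rx":0,"ry":0,"rz":0.1,"gripper":200},{"tx":0,"ty":0,"tz":0,"rx":0,"ry":0,"rz":0.1,"gripper":200},{"tx":0,"ty":0,"tz":0,"rx":0,"ry":0,"rz":0.1,"gripper":200},{"tx":0,"ty":0,"tz":0,"rx":0,"ry":0,"rz":0.1,"gripper":200},{"tx":0,"ty":0,"tz":0,"rx":0,"ry":0,"rz":0.1,"gripper":200},{"tx":0,"ty":0,"tz":0,"rx":0,"ry":0,"rz":0.1,"gripper":200},{"tx":0,"ty":0,"tz":0,"rx":0,"ry":0,"rz":0.1,"gripper":200}]'
python3 - <<'E'
from goal import *
s=status(.003);print(s["joint_efforts"])
S=cams.snapshot("scene")["pixels"];T=cams.snapshot("top")["pixels"];s=status(.003);print(s["joint_efforts"])
cv2.imwrite("pics/s4.png",S);cv2.imwrite("pics/t4.png",T)
f=lambda n:cv2.resize(cv2.imread(n)[215:305,345:435],None,fx=4.4,fy=4.4,interpolation=2)
cv2.imwrite("pics/crop3.png",np.hstack([f("pics/s3.png"),f("pics/s4.png")]))
E
```

```text
time_s: 8.5
eef_pos: [0.5523, -0.3613, 0.1741]
orientation: [0.231, 0.482, 0.837, 0.116]
wrist_force: [-10.1, -6.6, 1.8]
gripper_width: 0.451
finger_force: 30.2
joints [-0.8114  0.2457  1.9377  0.5991  0.6503 -1.7635] tilt rotvec tool [-0.0045  0.0043  0.    ] shift in tilted tool cm [0.1373 0.2469 0.0473] now cm [0.1375 0.2471 0.0456]
axial moment -0.12365244536086903 force [-10.1401  -6.6139   1.7544] w 0.45110681216831633 t 8.5
[  7.4054 -35.1867 -25.104    3.004    0.5203  -0.4197]
joints [-0.8115  0.2457  1.9378  0.5995  0.6503 -1.7651] tilt rotvec tool [-0.0043  0.0044  0.    ] shift in tilted tool cm [0.1392 0.25   0.0487] now cm [0.1394 0.2502 0.0471]
axial moment 0.029606140939443994 force [-9.1987 -7.4     2.3612] w 0.44654988089483694 t 8.6
[  7.2261 -35.173  -25.0475   2.7836   0.4859   0.1871]
```

View pics/crop3.png

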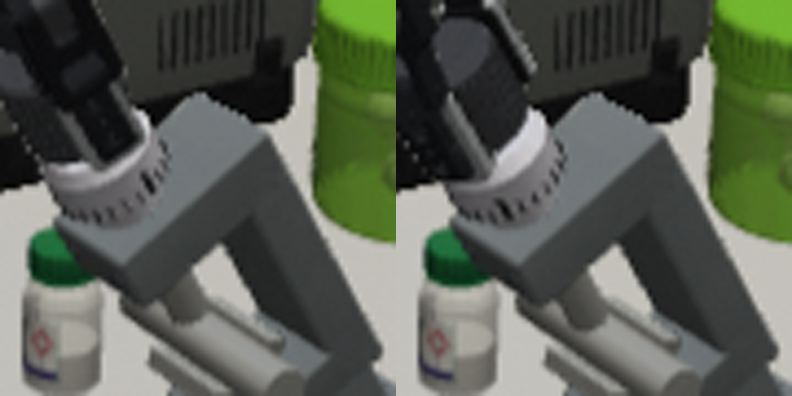

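The thick drum mark moved clockwise, from (150,185) in the left crop to about (109,207) in the right one, so the thimble is turning with the knob. The axis sits about 2 mm off my command, so I'll correct for that and keep turning.

```bash
python3 -m creep '[{"tx":-0.12,"ty":-0.22,"tz":0,"rx":0,"ry":0,"rz":0,"gripper":200},{"tx":0,"ty":0,"tz":0,"rx":0,"ry":0,"rz":0.1,"gripper":200},{"tx":0,"ty":0,"tz":0,"rx":0,"ry":0,"rz":0.1,"gripper":200},{"tx":0,"ty":0,"tz":0,"rx":0,"ry":0,"rz":0.1,"gripper":200},{"tx":0,"ty":0,"tz":0,"rx":0,"ry":0,"rz":0.1,"gripper":200},{"tx":0,"ty":0,"tz":0,"rx":0,"ry":0,"rz":0.1,"gripper":200},{"tx":0,"ty":0,"tz":0,"rx":0,"ry":0,"rz":0.1,"gripper":200},{"tx":0,"ty":0,"tz":0,"rx":0,"ry":0,"rz":0.1,"gripper":200}]'
python3 - <<'E'
from goal import *
s=status(.003)
S=cams.snapshot("scene")["pixels"]
cv2.imwrite("pics/s5.png",S)
E
python3 -m creep '[{"tx":0,"ty":0,"tz":0,"rx":0,"ry":0,"rz":0.1,"gripper":200},{"tx":0,"ty":0,"tz":0,"rx":0,"ry":0,"rz":0.1,"gripper":200},{"tx":0,"ty":0,"tz":0,"rx":0,"ry":0,"rz":0,"gripper":200},{"tx":0,"ty":0,"tz":0,"rx":0,"ry":0,"rz":0,"gripper":200},{"tx":0,"ty":0,"tz":0,"rx":0,"ry":0,"rz":0,"gripper":200},{"tx":0,"ty":0,"tz":0,"rx":0,"ry":0,"rz":0,"gripper":200},{"tx":0,"ty":0,"tz":0,"rx":0,"ry":0,"rz":0,"gripper":200},{"tx":0,"ty":0,"tz":0,"rx":0,"ry":0,"rz":0,"gripper":200}]'
python3 - <<'E'
from goal import *
s=status(.003)
S=cams.snapshot("scene")["pixels"]
cv2.imwrite("pics/s6.png",S)
f=lambda n:cv2.resize(cv2.imread(n)[215:305,345:435],None,fx=4.4,fy=4.4,interpolation=2)
cv2.imwrite("pics/crop4.png",np.hstack([f("pics/s5.png"),f("pics/s6.png")]))
E
```

```text
time_s: 9.6
eef_pos: [0.5503, -0.3618, 0.1729]
orientation: [0.175, 0.74, 0.621, 0.188]
wrist_force: [-13.8, -3.7, 5.2]
gripper_width: 0.446
finger_force: 30.5
joints [-0.8156  0.247   1.9381  0.6007  0.6552 -1.0692] tilt rotvec tool [-0.0032  0.0027 -0.    ] shift in tilted tool cm [0.3518 0.3231 0.043 ] now cm [0.3519 0.3233 0.041 ]
axial moment -0.12361994264272415 force [-13.7976  -3.7082   5.1922] w 0.44587267654154694 t 9.6
time_s: 10.65
eef_pos: [0.5498, -0.3616, 0.1726]
orientation: [0.155, 0.798, 0.546, 0.205]
wrist_force: [-15.1, -3.8, 6.7]
gripper_width: 0.449
finger_force: 30.6
joints [-0.8161  0.2469  1.9388  0.6005  0.6558 -0.872 ] tilt rotvec tool [-0.0036  0.0029  0.    ] shift in tilted tool cm [0.411  0.3134 0.0404] now cm [0.4111 0.3135 0.0381]
axial moment 0.07049454773989298 force [-15.1046  -3.8088   6.6743] w 0.4494513612806366 t 10.65
```

View pics/crop4.png

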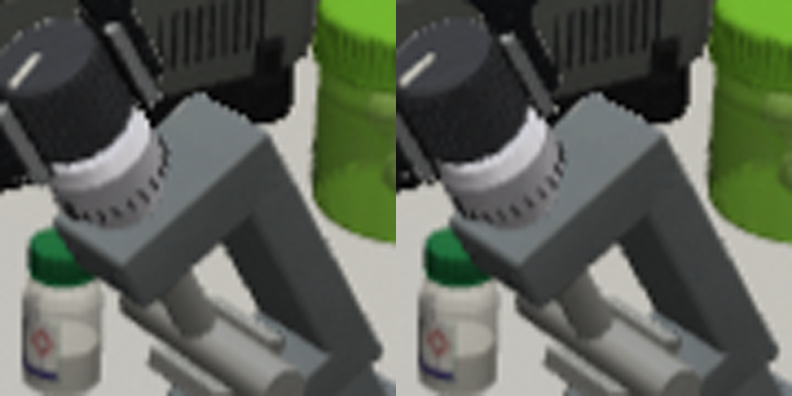

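The white line is now at (27,70) and moves with the grip. The spindle is close to the rod, but there is some lateral and axial strain. I'll open, recentre a bit higher, and regrip.

```bash
python3 -m creep '[{"tx":0,"ty":0,"tz":0,"rx":0,"ry":0,"rz":0,"gripper":60},{"tx":0,"ty":0,"tz":0,"rx":0,"ry":0,"rz":0,"gripper":60},{"tx":0,"ty":0,"tz":0,"rx":0,"ry":0,"rz":0,"gripper":60},{"tx":0,"ty":0,"tz":0,"rx":0,"ry":0,"rz":0,"gripper":60},{"tx":0,"ty":0,"tz":0,"rx":0,"ry":0,"rz":0,"gripper":60},{"tx":0,"ty":0,"tz":0,"rx":0,"ry":0,"rz":0,"gripper":60},{"tx":0,"ty":0,"tz":0,"rx":0,"ry":0,"rz":0,"gripper":60},{"tx":0,"ty":0,"tz":0,"rx":0,"ry":0,"rz":0,"gripper":60}]'
sed -i 's/^K=.*/K=np.array([.542,-.36,.1858])/' goal.py
python3 - <<'E'
from goal import *
s=status(.006)
E
```

```text
time_s: 11.7
eef_pos: [0.5527, -0.3606, 0.1738]
orientation: [0.156, 0.798, 0.545, 0.207]
wrist_force: [-0.4, 0.2, -0.3]
gripper_width: 0.764
finger_force: 0.0
joints [-0.813   0.2477  1.9366  0.6061  0.6551 -0.8721] tilt rotvec tool [0.0002 0.0003 0.    ] shift in tilted tool cm [-0.0925 -0.3149 -0.3061] now cm [-0.0926 -0.3148 -0.3062]
axial moment 0.00767706323418268 force [-0.4217  0.1938 -0.2665] w 0.7641974069592709 t 11.7
```

```bash
python3 -m creep '[{"tx":-0.09,"ty":-0.31,"tz":-0.3,"rx":0,"ry":0,"rz":0,"gripper":60},{"tx":0,"ty":0,"tz":0,"rx":0,"ry":0,"rz":0,"gripper":60},{"tx":0,"ty":0,"tz":0,"rx":0,"ry":0,"rz":0,"gripper":120},{"tx":0,"ty":0,"tz":0,"rx":0,"ry":0,"rz":0,"gripper":160},{"tx":0,"ty":0,"tz":0,"rx":0,"ry":0,"rz":0,"gripper":200},{"tx":0,"ty":0,"tz":0,"rx":0,"ry":0,"rz":0,"gripper":200},{"tx":0,"ty":0,"tz":0,"rx":0,"ry":0,"rz":0,"gripper":200},{"tx":0,"ty":0,"tz":0,"rx":0,"ry":0,"rz":0,"gripper":200}]' 30
python3 - <<'E'
from goal import *
s=status(.006)
cv2.imwrite("pics/s7.png",cams.snapshot("scene")["pixels"])
E
python3 -m creep '[{"tx":0,"ty":0,"tz":0,"rx":0,"ry":0,"rz":0.1,"gripper":200},{"tx":0,"ty":0,"tz":0,"rx":0,"ry":0,"rz":0.1,"gripper":200},{"tx":0,"ty":0,"tz":0,"rx":0,"ry":0,"rz":0.1,"gripper":200},{"tx":0,"ty":0,"tz":0,"rx":0,"ry":0,"rz":0,"gripper":200},{"tx":0,"ty":0,"tz":0,"rx":0,"ry":0,"rz":0,"gripper":200},{"tx":0,"ty":0,"tz":0,"rx":0,"ry":0,"rz":0,"gripper":200},{"tx":0,"ty":0,"tz":0,"rx":0,"ry":0,"rz":0,"gripper":200},{"tx":0,"ty":0,"tz":0,"rx":0,"ry":0,"rz":0,"gripper":200}]'
python3 - <<'E'
from goal import *
s=status(.006)
cv2.imwrite("pics/s8.png",cams.snapshot("scene")["pixels"])
f=lambda n:cv2.resize(cv2.imread(n)[220:300,345:425],None,fx=5,fy=5,interpolation=2)
cv2.imwrite("pics/crop5.png",np.hstack([f("pics/s7.png"),f("pics/s8.png")]))
E
```

```text
time_s: 12.7
eef_pos: [0.5486, -0.3604, 0.1751]
orientation: [0.156, 0.797, 0.545, 0.207]
wrist_force: [-1.3, -0.3, 3.8]
gripper_width: 0.447
finger_force: 30.1
joints [-0.8185  0.2399  1.9435  0.6076  0.658  -0.8779] tilt rotvec tool [0.0007 0.0004 0.    ] shift in tilted tool cm [-0.0015 -0.0376  0.0168] now cm [-0.0015 -0.0376  0.0168]
axial moment 0.03134110467719176 force [-1.2923 -0.2778  3.7903] w 0.4474102584942928 t 12.7
time_s: 13.75
eef_pos: [0.5481, -0.3601, 0.1748]
orientation: [0.123, 0.87, 0.42, 0.228]
wrist_force: [-4.4, 0.6, 4.7]
gripper_width: 0.452
finger_force: 30.3
joints [-0.8187  0.2398  1.9441  0.607   0.6587 -0.5779] tilt rotvec tool [-0.0004  0.0001 -0.    ] shift in tilted tool cm [-0.002   0.0272  0.0126] now cm [-0.002   0.0272  0.0125]
axial moment -0.011525907229853954 force [-4.39    0.6267  4.7223] w 0.451835314398275 t 13.75
```

View pics/crop5.png

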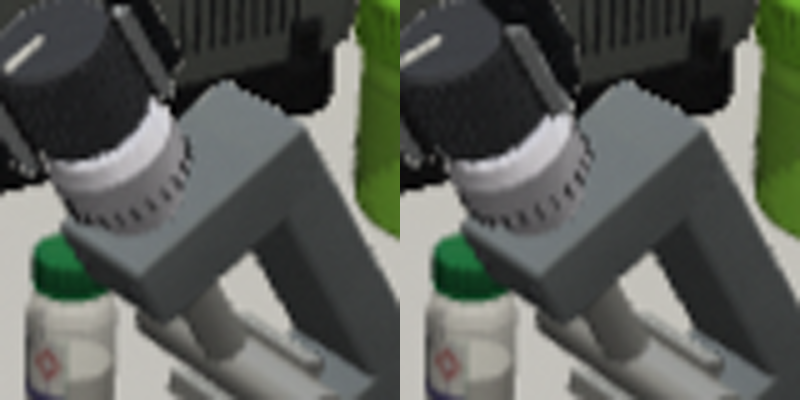

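The grip is centred now, with forces under 7 N. The ticks may alias between pictures, so I'll compare the drum patch numerically over small, uneven steps.

```bash
cat > d.py <<'E'
import cv2,numpy as np,sys
g=lambda n:cv2.GaussianBlur(cv2.imread(f"pics/{n}.png",0).astype(float),(3,3),0)
def d(a,b):
    D=abs(g(a)-g(b)); return "%s-%s drum %.2f spindle %.2f static %.2f"%(a,b,D[256:267,362:382].mean(),D[278:294,382:396].mean(),D[240:258,390:402].mean())
for a,b in zip(sys.argv[1:],sys.argv[2:]): print(d(a,b))
E
python3 d.py s3 s4 s5 s6 s7 s8
python3 -m creep '[{"tx":0,"ty":0,"tz":0,"rx":0,"ry":0,"rz":0.13,"gripper":200},{"tx":0,"ty":0,"tz":0,"rx":0,"ry":0,"rz":0,"gripper":200},{"tx":0,"ty":0,"tz":0,"rx":0,"ry":0,"rz":0,"gripper":200},{"tx":0,"ty":0,"tz":0,"rx":0,"ry":0,"rz":0,"gripper":200},{"tx":0,"ty":0,"tz":0,"rx":0,"ry":0,"rz":0,"gripper":200},{"tx":0,"ty":0,"tz":0,"rx":0,"ry":0,"rz":0,"gripper":200},{"tx":0,"ty":0,"tz":0,"rx":0,"ry":0,"rz":0,"gripper":200},{"tx":0,"ty":0,"tz":0,"rx":0,"ry":0,"rz":0,"gripper":200}]'
python3 - <<'E'
from goal import *
s=status(.006)
cv2.imwrite("pics/s9.png",cams.snapshot("scene")["pixels"])
E
python3 d.py s8 s9
```

```text
s3-s4 drum 6.25 spindle 5.25 static 0.99
s4-s5 drum 6.57 spindle 4.56 static 0.39
s5-s6 drum 2.84 spindle 1.25 static 0.27
s6-s7 drum 0.30 spindle 0.27 static 0.32
s7-s8 drum 2.66 spindle 1.54 static 0.28
time_s: 14.8
eef_pos: [0.548, -0.3599, 0.1747]
orientation: [0.108, 0.895, 0.363, 0.235]
wrist_force: [-4.8, 1.4, 5.9]
gripper_width: 0.451
finger_force: 30.3
joints [-0.8188  0.2397  1.9443  0.6068  0.6591 -0.4479] tilt rotvec tool [-0.0009  0.0001  0.    ] shift in tilted tool cm [0.0006 0.0517 0.012 ] now cm [0.0006 0.0517 0.0119]
axial moment 0.028112257026332774 force [-4.8026  1.3561  5.9389] w 0.45080036488557884 t 14.8
s8-s9 drum 1.21 spindle 0.45 static 0.30
```

The measure works: with nothing moving it reads about 0.3. The spindle's motion is fading, so contact is near.

```bash
python3 -m creep '[{"tx":0,"ty":0,"tz":0,"rx":0,"ry":0,"rz":0.13,"gripper":200},{"tx":0,"ty":0,"tz":0,"rx":0,"ry":0,"rz":0,"gripper":200},{"tx":0,"ty":0,"tz":0,"rx":0,"ry":0,"rz":0,"gripper":200},{"tx":0,"ty":0,"tz":0,"rx":0,"ry":0,"rz":0,"gripper":200},{"tx":0,"ty":0,"tz":0,"rx":0,"ry":0,"rz":0,"gripper":200},{"tx":0,"ty":0,"tz":0,"rx":0,"ry":0,"rz":0,"gripper":200},{"tx":0,"ty":0,"tz":0,"rx":0,"ry":0,"rz":0,"gripper":200},{"tx":0,"ty":0,"tz":0,"rx":0,"ry":0,"rz":0,"gripper":200}]'
python3 - <<'E'
from goal import *
s=status(.006)
cv2.imwrite("pics/s10.png",cams.snapshot("scene")["pixels"])
E
python3 d.py s9 s10
python3 -m creep '[{"tx":0,"ty":0,"tz":0,"rx":0,"ry":0,"rz":0.13,"gripper":200},{"tx":0,"ty":0,"tz":0,"rx":0,"ry":0,"rz":0,"gripper":200},{"tx":0,"ty":0,"tz":0,"rx":0,"ry":0,"rz":0,"gripper":200},{"tx":0,"ty":0,"tz":0,"rx":0,"ry":0,"rz":0,"gripper":200},{"tx":0,"ty":0,"tz":0,"rx":0,"ry":0,"rz":0,"gripper":200},{"tx":0,"ty":0,"tz":0,"rx":0,"ry":0,"rz":0,"gripper":200},{"tx":0,"ty":0,"tz":0,"rx":0,"ry":0,"rz":0,"gripper":200},{"tx":0,"ty":0,"tz":0,"rx":0,"ry":0,"rz":0,"gripper":200}]'
python3 - <<'E'
from goal import *
s=status(.006)
cv2.imwrite("pics/s11.png",cams.snapshot("scene")["pixels"])
E
python3 d.py s10 s11
```

```text
time_s: 15.85
eef_pos: [0.5478, -0.3597, 0.1746]
orientation: [0.092, 0.917, 0.304, 0.241]
wrist_force: [-5.6, 1.9, 6.5]
gripper_width: 0.451
finger_force: 30.4
joints [-0.8188  0.2396  1.9445  0.6067  0.6596 -0.3179] tilt rotvec tool [-0.0014  0.0002  0.    ] shift in tilted tool cm [0.0105 0.0793 0.0114] now cm [0.0105 0.0794 0.0113]
axial moment 0.030009564839086622 force [-5.5958  1.9286  6.4606] w 0.4506108937055927 t 15.85
s9-s10 drum 0.61 spindle 0.25 static 0.30
time_s: 16.9
eef_pos: [0.5477, -0.3595, 0.1745]
orientation: [0.076, 0.935, 0.244, 0.247]
wrist_force: [-5.4, 2.4, 7.0]
gripper_width: 0.445
finger_force: 30.4
joints [-0.8188  0.2395  1.9447  0.6066  0.6601 -0.1879] tilt rotvec tool [-0.002   0.0003 -0.    ] shift in tilted tool cm [0.021  0.1057 0.0111] now cm [0.021  0.1057 0.0109]
axial moment 0.05511435787986031 force [-5.4166  2.417   6.9606] w 0.4451437688953106 t 16.9
s10-s11 drum 0.36 spindle 0.33 static 0.29
```

The drum and spindle have stopped, so the ratchet is slipping, by about 0.2 rad so far. I'll add about 1.4 rad.

```bash
python3 -m creep '[{"tx":0,"ty":0,"tz":0,"rx":0,"ry":0,"rz":0.1,"gripper":200},{"tx":0,"ty":0,"tz":0,"rx":0,"ry":0,"rz":0.1,"gripper":200},{"tx":0,"ty":0,"tz":0,"rx":0,"ry":0,"rz":0.1,"gripper":200},{"tx":0,"ty":0,"tz":0,"rx":0,"ry":0,"rz":0.1,"gripper":200},{"tx":0,"ty":0,"tz":0,"rx":0,"ry":0,"rz":0.1,"gripper":200},{"tx":0,"ty":0,"tz":0,"rx":0,"ry":0,"rz":0.1,"gripper":200},{"tx":0,"ty":0,"tz":0,"rx":0,"ry":0,"rz":0.1,"gripper":200},{"tx":0,"ty":0,"tz":0,"rx":0,"ry":0,"rz":0,"gripper":200}]'
python3 - <<'E'
from goal import *
s=status(.006)
cv2.imwrite("pics/s12.png",cams.snapshot("scene")["pixels"])
E
python3 d.py s11 s12
python3 -m creep '[{"tx":0,"ty":0,"tz":0,"rx":0,"ry":0,"rz":0.1,"gripper":200},{"tx":0,"ty":0,"tz":0,"rx":0,"ry":0,"rz":0.1,"gripper":200},{"tx":0,"ty":0,"tz":0,"rx":0,"ry":0,"rz":0.1,"gripper":200},{"tx":0,"ty":0,"tz":0,"rx":0,"ry":0,"rz":0.1,"gripper":200},{"tx":0,"ty":0,"tz":0,"rx":0,"ry":0,"rz":0.1,"gripper":200},{"tx":0,"ty":0,"tz":0,"rx":0,"ry":0,"rz":0.1,"gripper":200},{"tx":0,"ty":0,"tz":0,"rx":0,"ry":0,"rz":0.1,"gripper":200},{"tx":0,"ty":0,"tz":0,"rx":0,"ry":0,"rz":0,"gripper":200}]'
python3 - <<'E'
from goal import *
s=status(.006)
S=cams.snapshot("scene")["pixels"]; cv2.imwrite("pics/s13.png",S)
f=lambda n:cv2.resize(cv2.imread(n)[220:300,345:425],None,fx=5,fy=5,interpolation=2)
cv2.imwrite("pics/crop6.png",np.hstack([f("pics/s11.png"),f("pics/s13.png")]))
E
python3 d.py s11 s13
```

```text
time_s: 17.95
eef_pos: [0.5475, -0.3581, 0.1744]
orientation: [-0.015, 0.962, -0.092, 0.257]
wrist_force: [-7.0, 4.9, 8.0]
gripper_width: 0.448
finger_force: 30.6
joints [-0.8182  0.2391  1.9453  0.6071  0.6626  0.5126] tilt rotvec tool [-0.004   0.0027 -0.    ] shift in tilted tool cm [0.1284 0.1934 0.0088] now cm [0.1284 0.1935 0.0077]
axial moment 0.003708297549699646 force [-7.0028  4.9403  7.9952] w 0.44803318493470706 t 17.95
s11-s12 drum 1.35 spindle 1.06 static 1.23
time_s: 19.0
eef_pos: [0.5481, -0.357, 0.1747]
orientation: [-0.104, 0.872, -0.416, 0.236]
wrist_force: [-4.9, 7.7, 10.1]
gripper_width: 0.448
finger_force: 30.6
joints [-0.8171  0.2387  1.9453  0.6089  0.6644  1.2126] tilt rotvec tool [-0.0034  0.006  -0.    ] shift in tilted tool cm [0.2726 0.1912 0.0092] now cm [0.2727 0.1913 0.0069]
axial moment -0.06144101148381674 force [-4.942   7.679  10.0919] w 0.4478553446170183 t 19.0
s11-s13 drum 0.86 spindle 0.58 static 0.68
```

View pics/crop6.png

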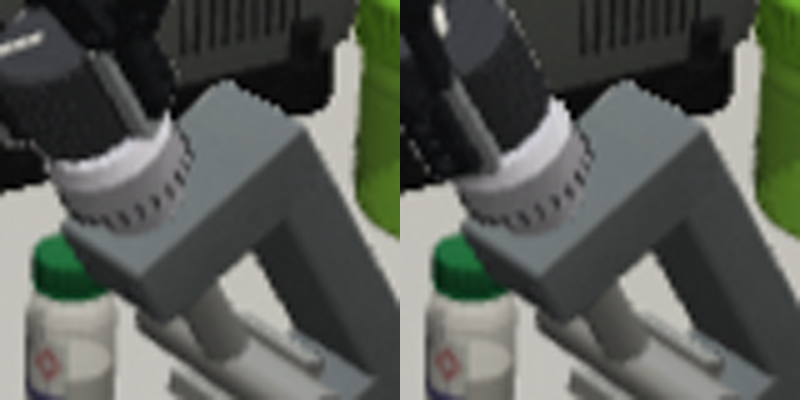

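The drum ticks and spindle look the same in both crops, while the knob's white line has moved on from (15,45) to (40,18). That means the ratchet has slipped about 1.5–1.6 rad, so I'll let go and withdraw along the axis.

```bash
python3 -m creep '[{"tx":0,"ty":0,"tz":0,"rx":0,"ry":0,"rz":0,"gripper":100},{"tx":0,"ty":0,"tz":0,"rx":0,"ry":0,"rz":0,"gripper":0},{"tx":0,"ty":0,"tz":0,"rx":0,"ry":0,"rz":0,"gripper":0},{"tx":0,"ty":0,"tz":0,"rx":0,"ry":0,"rz":0,"gripper":0},{"tx":0,"ty":0,"tz":0,"rx":0,"ry":0,"rz":0,"gripper":0},{"tx":0,"ty":0,"tz":0,"rx":0,"ry":0,"rz":0,"gripper":0},{"tx":0,"ty":0,"tz":0,"rx":0,"ry":0,"rz":0,"gripper":0},{"tx":0,"ty":0,"tz":0,"rx":0,"ry":0,"rz":0,"gripper":0}]'
python3 -m creep '[{"tx":0,"ty":0,"tz":-1,"rx":0,"ry":0,"rz":0,"gripper":0},{"tx":0,"ty":0,"tz":-1.5,"rx":0,"ry":0,"rz":0,"gripper":0},{"tx":0,"ty":0,"tz":-1.5,"rx":0,"ry":0,"rz":0,"gripper":0},{"tx":0,"ty":0,"tz":-1.5,"rx":0,"ry":0,"rz":0,"gripper":0},{"tx":0,"ty":0,"tz":-1.5,"rx":0,"ry":0,"rz":0,"gripper":0},{"tx":0,"ty":0,"tz":-1.5,"rx":0,"ry":0,"rz":0,"gripper":0},{"tx":0,"ty":0,"tz":-1,"rx":0,"ry":0,"rz":0,"gripper":0},{"tx":0,"ty":0,"tz":0,"rx":0,"ry":0,"rz":0,"gripper":0}]'
python3 - <<'E'
from goal import *
s=status(.006)
S=cams.snapshot("scene")["pixels"]; cv2.imwrite("pics/s14.png",S)
cv2.imwrite("pics/crop7.png",cv2.resize(S[190:390,310:510],None,fx=2.9,fy=2.9,interpolation=2))
E
python3 d.py s11 s14
```

```text
time_s: 20.05
eef_pos: [0.5484, -0.3603, 0.1748]
orientation: [-0.101, 0.872, -0.416, 0.239]
wrist_force: [0.3, 0.2, -0.2]
gripper_width: 0.998
finger_force: 0.0
time_s: 21.05
eef_pos: [0.501, -0.3586, 0.2582]
orientation: [-0.1, 0.871, -0.416, 0.239]
wrist_force: [0.4, 0.3, -0.2]
gripper_width: 0.998
finger_force: 0.0
joints [-0.8868  0.0629  1.9593  0.5323  0.8241  1.267 ] tilt rotvec tool [ 0.0002 -0.0022 -0.    ] shift in tilted tool cm [-0.0766  0.0189  9.5923] now cm [-0.098   0.0173  9.5921]
axial moment -0.0032567167319803927 force [ 0.4102  0.324  -0.221 ] w 0.9975556232255229 t 21.05
s11-s14 drum 1.07 spindle 0.92 static 1.04
```

View pics/crop7.png

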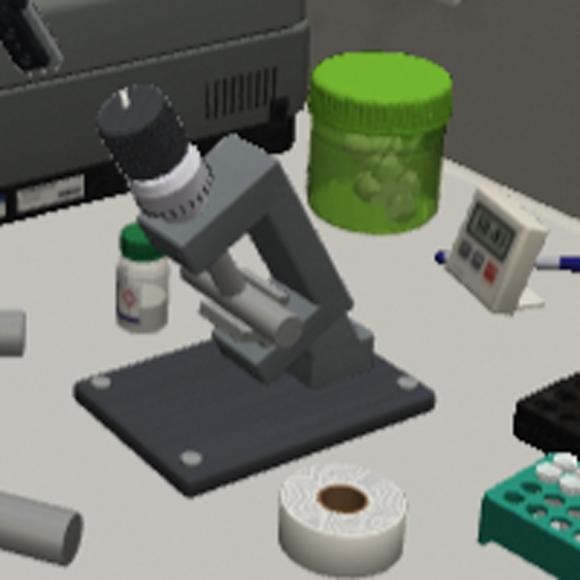

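The hand is clear of the knob, whose white line is at (125,98). The spindle is closed on the rod in its vee, and the bottle (142,280) and roll (342,515) haven't moved. Handing in.

```bash
python3 -c "
from bench import order;print(order.close_job())"
```

```text
the job is handed in; nothing more can be done
None
```

I turned the knob until the spindle closed on the rod, let the ratchet slip about a quarter turn (an estimated 1.5–1.6 rad), then let go and handed the job in at about 21 s. No verdict came back, but the last picture shows the rod in its vee and the bottle and label roll undisturbed.

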